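Get the timer out from behind the spice jars

TASK

The yellow kitchen timer is boxed in by the steel shaker, the amber jar and the white jar on the dark wooden board. Stand all three of them aside in the empty baking pan, then stand the timer, dial up, in the middle of the round cork coaster on the marble slab, and only after that put the shaker and the two jars back upright on the board, each on the very spot where it stood at the start. Do not tip anything over, and do not shift the blue ramekin or the bun on the slab.

Things in the scene. Friction and masses are not known exactly. Their poses are not given: they have to be found in the camera images.
- shaker: Steel flour shaker. Round and upright, bright steel with a conical aluminium top with small black holes; 58 mm body diameter (parallel sides from the foot to 90 mm up), 112 mm tall in all, about 0.26 kg, rigid. Origin: centre of its underside, z up; yaw has no meaning.
- amber_jar: Amber spice jar. Round and upright, amber glass with a paper band and a black lid (55 mm across); 58 mm body diameter (parallel sides from the foot to 92 mm up), 114 mm tall in all, about 0.3 kg, rigid. Origin: centre of its underside, z up; yaw has no meaning.
- white_jar: White spice jar. Round and upright, white ceramic with a blue band and a blue lid (54 mm across); 58 mm body diameter (parallel sides from the foot to 94 mm up), 112 mm tall in all, about 0.34 kg, rigid. Origin: centre of its underside, z up; yaw has no meaning.
- timer: Kitchen timer: a low yellow disc, 52 mm diameter and 32 mm high, with a red dial (34 mm across) on its top up to 41 mm; about 0.12 kg. Origin: centre of its underside, z up (dial side). At the start it stands on the board between the three tall ones, 62 mm from each (centre to centre), leaving gaps of about 7 mm, so that a gripper cannot get down to it.
- board: Flat dark wooden board without a rim, fixed, 180 mm (its x) by 210 mm (its y), 12 mm thick, on the bench. Origin: centre of its underside, on the bench. Four pale round marks (59 mm) under the things that stand on it: in the board's frame the timer's at (x 20, y 0) mm, the tall ones' at (-42, 0), (20, 62) and (20, -62) mm; which of the three tall ones stands on which mark differs each time.
- pan: Empty aluminium baking pan, fixed, 165 mm (its x) by 250 mm (its y), floor 2 mm above the bench, rim 16 mm above the bench and 3 mm thick. Origin: centre of its underside, on the bench. Three jars fit side by side along its y, 75 mm apart. It lies to the left or to the right of the board.
- coaster: Round flat cork coaster, fixed, 80 mm diameter, 5 mm thick, on a 10 mm thick white marble slab (fixed, 180 mm by 280 mm, on the other side of the board from the pan). Origin: centre of its underside, so the timer stands 5 mm above it. Its x points across the slab, its y along the slab; the ramekin and the bun stand beside it on the slab, the three spaced 88 mm apart along y in any order (up to 35 mm out of line along x).
- ramekin: Blue ceramic ramekin (small open bowl), 68 mm across, 38 mm high, loose, on the marble slab; to be left alone. Origin: centre of its underside.
- bun: Round golden bun with a pale cross on top, 68 mm across, 40 mm high, loose, on the marble slab; to be left alone. Origin: centre of its underside.
Mind the look-alikes: they are no part of the job. What is shaped like the shaker but red is not meant.

How it is judged:
On the way, in this order (a step that is already met when the one before it is completed fails the run):
1. the shaker and both jars stand released and upright in the pan (x of shaker in the frame of pan between -0.055 and 0.055 m and y of shaker in the frame of pan between -0.098 and 0.098 m and z of each of shaker, amber_jar, white_jar in the frame of pan below 0.008 m and linear speed of each of shaker, amber_jar, white_jar below 0.03 m/s and angle between each of shaker, amber_jar, white_jar's own z axis and vertical below 0.12 rad and contact force between the fingers and shaker below 0.2 N and x of amber_jar in the frame of pan between -0.055 and 0.055 m and y of amber_jar in the frame of pan between -0.098 and 0.098 m and contact force between the fingers and amber_jar below 0.2 N and x of white_jar in the frame of pan between -0.055 and 0.055 m and y of white_jar in the frame of pan between -0.098 and 0.098 m and contact force between the fingers and white_jar below 0.2 N), for 0.2 s.
2. the timer stands released on the coaster while the shaker and both jars are still in the pan (all of step 1 and horizontal distance between timer and coaster below 0.014 m and z of timer in the frame of coaster below 0.009 m and linear speed of timer below 0.03 m/s and angle between timer's own z axis and vertical below 0.12 rad and contact force between the fingers and timer below 0.2 N), for 0.2 s.
At the end, for the whole second after the job is handed in: The timer stands upright and released on the coaster, its centre within 14 mm of the coaster's; the shaker, the amber jar and the white jar stand upright, released and at rest, each within 15 mm of where it stood at the start; ramekin and bun are within 15 mm of their starting places (horizontal distance between timer and coaster below 0.014 m and z of timer in the frame of coaster below 0.009 m and linear speed of each of timer, shaker, amber_jar, white_jar below 0.03 m/s and angle between each of timer, shaker, amber_jar, white_jar's own z axis and vertical below 0.12 rad and contact force between the fingers and timer below 0.2 N and distance of each of shaker, amber_jar, white_jar, ramekin, bun from where it was at the start of the episode below 0.015 m and contact force between the fingers and shaker below 0.2 N and contact force between the fingers and amber_jar below 0.2 N and contact force between the fingers and white_jar below 0.2 N); the robot touches nothing.
It fails at once if the shaker, a jar, the timer, the ramekin or the bun is tipped over (beyond 40 degrees) (angle between any of shaker, amber_jar, white_jar, timer, ramekin, bun's own z axis and vertical above 0.7 rad).
It fails at once if the ramekin or the bun is shifted by more than 15 mm (distance of any of ramekin, bun from where it was at the start of the episode above 0.015 m).
It also fails if it takes over 141 s, if anything falls off the work surface, if the arm or the gripper's body presses on something with over 40 N, if the wrist force passes 120 N, or if a joint passes its speed limit or range.

ROBOT

A 6-joint arm with a two-finger parallel gripper is mounted at the origin on the work surface. World frame = base frame: x ahead of the robot, y to its left, z up, the work surface at z = 0. Lengths are in m, angles in rad, forces in N, time in s.
With the tool pointing down it reaches from about 0.375 to 0.925 m from the base axis. Payload 5.7 kg.
Tool frame: the origin (TCP) lies at the very end of the fingers, on their centre line; the grasp point (between the pads) lies 19 mm behind it (robot.pinch_z is the distance from the TCP to the grasp point, in m); z points along the fingers, y is the line along which they close (so a half turn about z gives the same grasp; the last joint's range is limited). The gripper opens to 85 mm and grips with 20 to 120 N. Pads are 22 mm wide; open, the fingers measure 114 mm over their backs; the gripper's body (76 mm by 85 mm) begins 54 mm behind the grasp point. The pads swing forward as they close: fully open they stand 13 mm farther back than shut.
Start: joints at [1.001, 0.359, 1.51, -0, 1.272, -0.115], TCP at [0.264, 0.539, 0.207] pointing down, gripper open.
Joint ranges: [-2.97, 2.97], [-1.01, 2.36], [0.21, 2.38], [-0.96, 4.11], [0.2, 2.71], [-2.98, 2.98]. Speed limits (rad/s): [2.39, 2.39, 3.14, 3.14, 3.14, 3.14].

INTERFACE

Orientations are given as a 3x3 rotation matrix whose columns are the frame's x, y, z axes.
In Python, from workcell import get_obs, camera, camera_info, job_done, robot gives the robot as it stands. The module is installed in compiled form; this text tells all that it offers.
- The arm moves only by the tool servo_tool, never from a script. Its argument "increments" is a list of rows, each a list of 7 numbers: the turn, a rotation vector about the tool's x, y, z scaled (see below), then the shift along the tool's x, y, z scaled (see below), then the opening, from 0 (shut) to 1 (fully open). In form: [[rx, ry, rz, dx, dy, dz, hand], ...]. A call has 1 to 10 rows; each row shifts and turns the commanded pose from where the row before left it, along the tool's axes as they then stand; what a row does not reach is not made up. The controller multiplies each number of a shift by 30 mm and each number of a turn by 4 degrees. A row lasts 1/12 s, in which the tool goes at most 41.7 mm and 7.16 degrees, less where a joint would pass 70% of its speed; a pose out of reach is approached as far as the arm can. A call with a number of a shift or a turn outside -1 to 1 is refused whole. A call with a gripper value outside its range is refused whole. The fingers move at their own pace and stop on an object; the grip force is fixed at half the most. Time passes only in rows, so rows that do not move let the fingers close. It gives the time, the measured TCP pose, the force, the opening and the grip force at its end, in the units of the state.
- get_obs(): the state, without advancing time (a new reading comes with each control period).
- camera(name): name is "side" or "top"; returns (picture, depth): 420x560x3 uint8, blue, green, red; 420x560 float32, m along the optical axis (not along the pixel's ray), 0 where there is no reading.
- camera_info(name): a dict with "intrinsics" (3x3 intrinsics, pixels), "rvec" (rotation vector, rad) and "tvec" (3), from world to camera coordinates, as OpenCV has them. Camera axes: x right, y down, z forward; pixel columns grow to the right and rows downward; lengths in m; the calibration is good to about 2 mm. A picture is of the moment at which its call begins. camera_info takes no time and is no camera call.
- job_done(): hands the job in; it is judged then, once.
The state is a dict: "clock": time; "qpos": joint angles; "qvel": joint speeds; "joint_efforts": joint torques, N m; "eef_pos": TCP position; "tool_rot": TCP orientation; "wrist_force": force on the tool from outside, world axes, zero at the start; "moment": the same for the moment, N m; "width": finger opening in m; "grasp_force": force on a finger pad.
Only numpy, scipy, OpenCV 4.12 (cv2) and the standard library are available. Lean on these libraries where they do the work, as an engineer would, in place of code of your own. Each camera call takes 0.05 s, during which the arm holds its last target. There are 200 camera calls.

## Working session

There is one attempt and no reset: what is moved stays moved. The work goes in short steps, Python scripts to look and compute and a tool call to move; the robot and the scene stay as the last step left them, time stands still between calls to the robot, and variables do not carry over. Pictures are saved under pics/ and viewed, at most 14 in all, crops included, and the job is handed in when it is done.

Besides the shell and the picture viewer there is one more tool, called after ">>>" in YAML: its name, and indented under it one key for each argument. servo_tool: Moves the arm, as the interface text tells. Shifts and turns lie within -1 to 1; 1 stands for 30 mm of shift or 4 degrees of turn. Its arguments: {"type":"object","properties":{"increments":{"type":"array","items":{"type":"array","items":{"type":"number","minimum":-1,"maximum":1}}}},"required":["increments"]}

```bash
mkdir -p pics; cat > h.py <<'E'
import numpy as np, cv2
from workcell import get_obs, camera, camera_info, job_done, robot
def cam(n):
    im,d=camera(n); i=camera_info(n); return im,d,np.array(i["intrinsics"]),cv2.Rodrigues(np.array(i["rvec"],float))[0],np.array(i["tvec"],float).ravel()
def world(d,K,R,t):
    v,u=np.mgrid[:d.shape[0],:d.shape[1]]
    P=np.stack([(u-K[0,2])/K[0,0]*d,(v-K[1,2])/K[1,1]*d,d],-1)
    return (P-t)@R
E
python3 - <<'E'
from h import *
for n in("top","side"):
    im,d,K,R,t=cam(n); cv2.imwrite(f"pics/{n}0.png",im); np.savez(n+"0.npz",im=im,d=d,K=K,R=R,t=t); print(n,-R.T@t,R[2])
o=get_obs();print(o["tool_rot"],o["eef_pos"],o["clock"],o["width"],robot)
E
```

```text
top [0.42727515 0.00894084 1.43555658] [ 0.0595426  -0.00250432 -0.99822262]
side [ 0.02317739 -0.48102867  0.74768744] [ 0.4941205   0.49179543 -0.71692551]
[[-8.98373659e-01  4.39231009e-01 -9.43322694e-04]
 [ 4.39231973e-01  8.98372500e-01 -1.45811924e-03]
 [ 2.07003982e-04 -1.72427340e-03 -9.99998492e-01]] [0.26318186 0.53844391 0.20631257] 0.1 0.08545800541556119 <Robot object at 0x7fd48711c050>
```

View pics/top0.png

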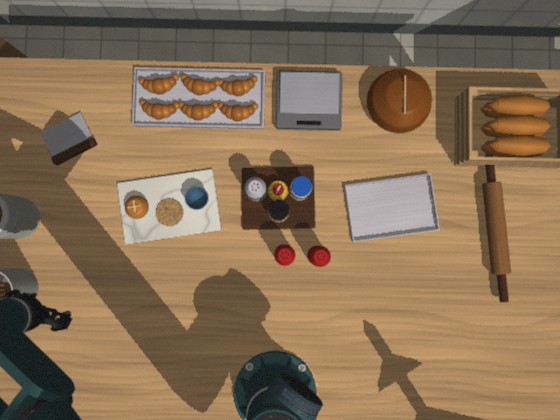

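View pics/side0.png

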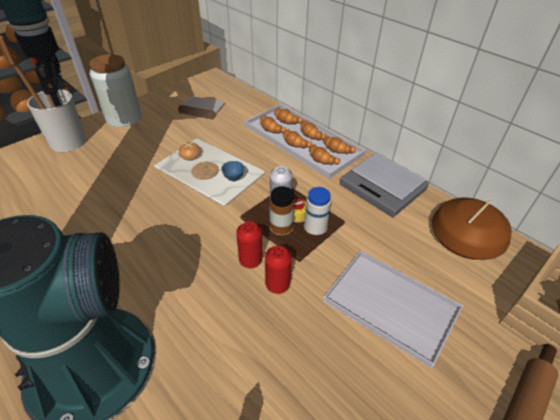

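Top view: the candidates are shaker (255,188), white jar (301,188), amber jar (278,211) and timer (278,190). The red look-alikes at (285,255) and (319,256) are not meant. Coaster is at (169,212), bun (136,207), ramekin (197,197), pan (392,207).

```bash
python3 - <<'E'
from h import *
z=np.load("top0.npz"); im,d,K,R,t=[z[k] for k in("im","d","K","R","t")]
W=world(d,K,R,t)
def circ(n,u,v,lo,hi,r=14):
    s=W[v-r:v+r+1,u-r:u+r+1].reshape(-1,3); p=s[(s[:,2]>lo)&(s[:,2]<hi)]
    (c,rad)=cv2.minEnclosingCircle((p[:,:2]*1000).astype(np.float32)); print(n,len(p),np.round(c,1),round(rad,1),"mean",np.round(p.mean(0)*1000,1),"max",round(p[:,2].max()*1000))
circ("shaker",255,188,.095,.14);circ("white",301,188,.1,.14);circ("amber",278,211,.1,.14)
circ("timer",278,190,.036,.065,9)
circ("bun",136,207,.025,.07,18);circ("ram",197,197,.025,.07,18)
circ("red1",285,255,.09,.14);circ("red2",319,256,.09,.14)
def proj(p): return cv2.projectPoints(np.float32(p),cv2.Rodrigues(R)[0],t,K,None)[0].reshape(-1,2)
def ray(u,v,h):
    c=-R.T@t; q=R.T@np.array([(u-K[0,2])/K[0,0],(v-K[1,2])/K[1,1],1]); return c+q*(h-c[2])/q[2]
# board mask by colour
hsv=cv2.cvtColor(im,cv2.COLOR_BGR2HSV)
def rect(n,m,h,x0,x1,y0,y1):
    k=np.zeros_like(m);k[y0:y1,x0:x1]=m[y0:y1,x0:x1]; v,u=np.nonzero(k)
    P=np.array([ray(a,b,h)[:2]*1000 for a,b in zip(u,v)],np.float32); r=cv2.minAreaRect(P); print(n,len(P),np.round(r[0],1),np.round(r[1],1),round(r[2],2))
rect("board",(im.max(2)<75),.012,235,322,160,232)
m=(W[...,2]>.010)&(W[...,2]<.03); rect("pan rim",m,.016,335,450,165,250)
rect("slab",(W[...,2]>.006)&(W[...,2]<.014),.01,105,230,160,250)
print("slab z",np.round(W[235,150]*1000),"coaster",W[212,169]*1000,ray(169,212,.015)*1000,"bench",W[300,150]*1000)
# coaster by color
sub=hsv[195:230,152:187]; k=(sub[...,1]>70)&(sub[...,0]<30); v,u=np.nonzero(k);print("coaster px",u.mean()+152,v.mean()+195,len(u),ray(u.mean()+152,v.mean()+195,.015)*1000)
big=np.hstack([cv2.resize(im[160:235,235:325],None,fx=4.4,fy=4.4,interpolation=2),cv2.resize(im[175:250,105:195],None,fx=4.4,fy=4.4,interpolation=2)]);cv2.imwrite("pics/c1.png",big)
E
```

```text
shaker 363 [567.9  62.8] 28.7 mean [566.3  62.4 119.8] max 131
white 358 [572.9 -60.4] 28.9 mean [571.3 -59.8 122.4] max 132
amber 357 [508.6  -1.2] 28.7 mean [507.8  -1.6 125.1] max 134
timer 256 [570.6   1.1] 25.8 mean [570.1   0.9  47.7] max 58
bun 432 [513.8 402.8] 34.1 mean [513.  399.7  41.3] max 60
ram 276 [542.5 229.4] 33.6 mean [543.3 233.7  39.4] max 53
red1 355 [389.3 -19.9] 28.5 mean [389.2 -20.  108.5] max 121
red2 359 [ 387.9 -115.1] 28.5 mean [ 388.  -114.2  108.4] max 120
board 2654 [552.9   2.1] [179.4 204.9] 1.51
pan rim 423 [ 534.3 -318.4] [178.  266.9] 9.09
slab 4065 [523.9 320.2] [253.5 358.5] 2.0
slab z [435. 366.   8.] coaster [502.42989246 312.90947923  13.8556734 ] [502.36940043 312.66481497  15.        ] bench [249.9212986  359.87296178   6.55096021]
coaster px 168.88225255972696 211.89078498293514 586 [502.67567807 313.01343035  15.        ]
```

View pics/c1.png

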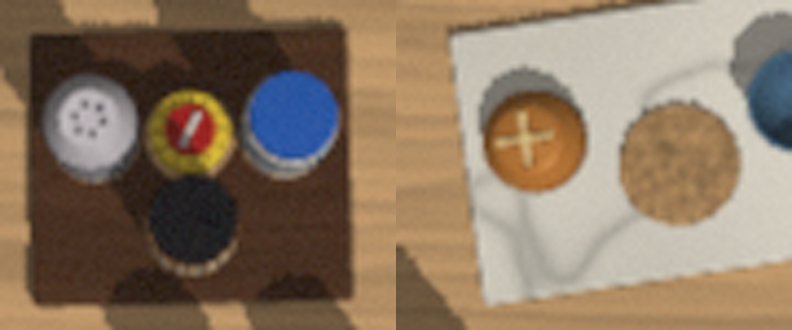

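```bash
python3 - <<'E'
from h import *
z=np.load("top0.npz"); im,d,K,R,t=[z[k] for k in("im","d","K","R","t")]
cv2.imwrite("pics/c2.png",cv2.resize(im[160:255,335:450],None,fx=6,fy=6,interpolation=2))
E
```

```text
(no output)
```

View pics/c2.png

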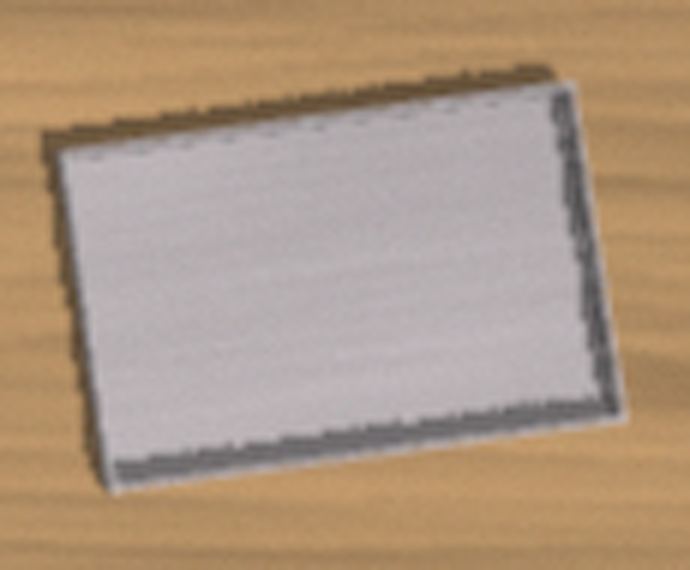

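>>> servo_tool:
  increments:
    - [0,0,1,0,0,0,1]
    - [0,0,1,0,0,0,1]
    - [0,0,1,0,0,0,1]
    - [0,0,1,0,0,0,1]
    - [0,0,1,0,0,0,1]
    - [0,0,1,0,0,0,1]
    - [0,0,1,0,0,0,1]
    - [0,0,1,0,0,0,1]
    - [0,0,1,0,0,0,1]
    - [0,0,1,0,0,0,1]

```text
clock: 0.93
eef_pos: [0.2633, 0.5386, 0.2066]
tool_rot: [[-0.403, 0.915, -0.001], [0.915, 0.403, -0.001], [-0.001, -0.001, -1.0]]
wrist_force: [-0.6, 0.3, -0.2]
width: 0.0855
grasp_force: 0.0
```

>>> servo_tool:
  increments:
    - [0,0,1,0,0,0,1]
    - [0,0,1,0,0,0,1]
    - [0,0,1,0,0,0,1]
    - [0,0,1,0,0,0,1]
    - [0,0,1,0,0,0,1]
    - [0,0,1,0,0,0,1]
    - [0,0,0,0,0,0,1]
    - [0,0,0,0,0,0,1]

```text
clock: 1.6
eef_pos: [0.2634, 0.5387, 0.2067]
tool_rot: [[-0.001, 1.0, -0.0], [1.0, 0.001, -0.001], [-0.001, -0.0, -1.0]]
wrist_force: [1.0, 0.9, -0.0]
width: 0.0849
grasp_force: 0.0
```

```bash
python3 - <<'E'
from h import *
z=np.load("top0.npz"); K,R,t=[z[k] for k in("K","R","t")]
c=-R.T@t
def ray(u,v,h):
    q=R.T@np.array([(u-K[0,2])/K[0,0],(v-K[1,2])/K[1,1],1]); return (c+q*(h-c[2])/q[2])[:2]*1000
P=np.array([ray(335+a/6,160+b/6,.016) for a,b in((62,152),(573,86),(625,418),(112,490))]);ce=P.mean(0)
print(P,ce,[np.linalg.norm(P[i]-P[i-1]) for i in range(4)])
y=(P[0]-P[1]+P[3]-P[2]);y/=np.linalg.norm(y);print(y,[ce+y*s for s in(70,0,-70)])
E
```

```text
[[ 590.61349124 -192.41232865]
 [ 628.08778087 -437.93805988]
 [ 468.92879683 -463.39799931]
 [ 429.13717946 -218.51699564]] [ 529.1918121  -328.06634587] [np.float64(163.57277556808958), np.float64(248.36909445142643), np.float64(161.18247645123347), np.float64(248.0928833528343)]
[-0.15563488  0.98781465] [array([ 518.29737028, -258.91932035]), array([ 529.1918121 , -328.06634587]), array([ 540.08625392, -397.21337138])]
```

>>> servo_tool:
  increments:
    - [0,0,0,-0.998,0.515,0,1]
    - [0,0,0,-0.998,0.515,0,1]
    - [0,0,0,-0.998,0.515,0,1]
    - [0,0,0,-0.998,0.515,0,1]
    - [0,0,0,-0.998,0.515,0,1]
    - [0,0,0,-0.998,0.515,0,1]
    - [0,0,0,-0.998,0.515,0,1]
    - [0,0,0,-0.998,0.515,0,1]
    - [0,0,0,-0.998,0.515,0,1]
    - [0,0,0,-0.998,0.515,0,1]

```text
clock: 2.43
eef_pos: [0.4182, 0.2379, 0.2071]
tool_rot: [[-0.002, 1.0, 0.0], [1.0, 0.002, -0.0], [-0.0, 0.0, -1.0]]
wrist_force: [1.0, 0.3, -0.3]
width: 0.0856
grasp_force: 0.0
```

>>> servo_tool:
  increments:
    - [0,0,0,-0.998,0.515,0,1]
    - [0,0,0,-0.998,0.515,0,1]
    - [0,0,0,-0.998,0.515,0,1]
    - [0,0,0,-0.998,0.515,0,1]
    - [0,0,0,-0.998,0.515,0,1]
    - [0,0,0,-0.998,0.515,0,1]
    - [0,0,0,-0.998,0.515,0,1]
    - [0,0,0,-0.998,0.515,0,1]
    - [0,0,0,-0.998,0.515,0,1]
    - [0,0,0,0,0,0,1]

```text
clock: 3.27
eef_pos: [0.56, -0.0356, 0.2072]
tool_rot: [[0.002, 1.0, 0.003], [1.0, -0.002, -0.003], [-0.003, 0.003, -1.0]]
wrist_force: [0.7, 0.6, -0.5]
width: 0.0857
grasp_force: 0.0
```

>>> servo_tool:
  increments:
    - [0,0,0,-0.82,0.417,0,1]
    - [0,0,0,0,0,0,1]
    - [0,0,0,0,0,0.9,1]
    - [0,0,0,0,0,0.5,1]
    - [0,0,0,0,0,0,1]

```text
clock: 3.68
eef_pos: [0.5661, -0.0539, 0.1619]
tool_rot: [[-0.0, 1.0, -0.006], [1.0, 0.0, 0.001], [0.001, -0.006, -1.0]]
wrist_force: [-0.9, 0.4, 0.4]
width: 0.0851
grasp_force: 0.0
```

```bash
python3 - <<'E'
from h import *
im,d,K,R,t=cam("side"); print(get_obs()["eef_pos"])
cv2.imwrite("pics/s1.png",cv2.resize(im[60:280,200:420],None,fx=2.7,fy=2.7,interpolation=2))
E
```

```text
[ 0.56710521 -0.05400599  0.16353389]
```

View pics/s1.png

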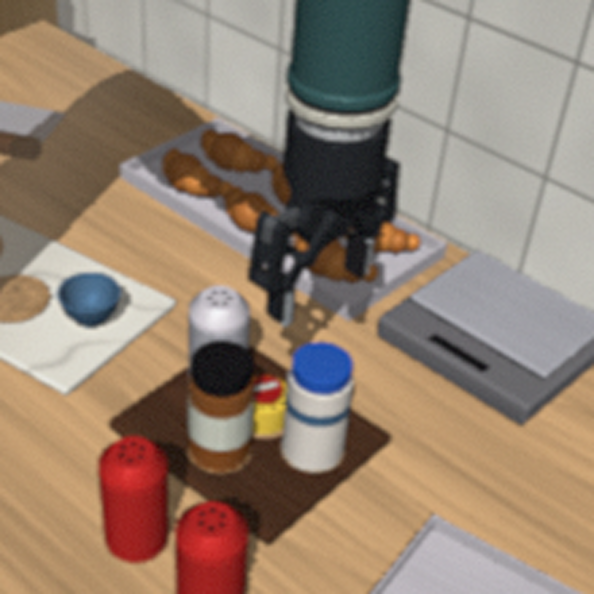

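Gripper (crop ~(325,270)) hangs open above the white jar, aligned along x, with no contact anywhere.

>>> servo_tool:
  increments:
    - [0,0,0,-0.2,0.18,0,1]
    - [0,0,0,0,0,0,1]
    - [0,0,0,0,0,0,1]

```text
clock: 3.98
eef_pos: [0.5759, -0.0612, 0.1664]
tool_rot: [[0.001, 1.0, 0.003], [1.0, -0.001, -0.001], [-0.001, 0.003, -1.0]]
wrist_force: [0.2, 0.5, -0.7]
width: 0.0854
grasp_force: 0.0
```

>>> servo_tool:
  increments:
    - [0,0,0,0,-0.1,0.3,1]
    - [0,0,0,0,0,0.8,1]
    - [0,0,0,0,0,0.8,1]
    - [0,0,0,0,0,0.8,1]
    - [0,0,0,0,0,0.59,1]
    - [0,0,0,0,0,0,1]
    - [0,0,0,0,0,0,1]

```text
clock: 4.57
eef_pos: [0.5703, -0.0605, 0.0657]
tool_rot: [[0.001, 1.0, -0.002], [1.0, -0.001, 0.0], [0.0, -0.002, -1.0]]
wrist_force: [0.6, 1.0, 1.3]
width: 0.0853
grasp_force: 0.0
```

>>> servo_tool:
  increments:
    - [0,0,0,0,0,0,0]
    - [0,0,0,0,0,0,0]
    - [0,0,0,0,0,0,0]
    - [0,0,0,0,0,0,0]
    - [0,0,0,0,0,0,0]
    - [0,0,0,0,0,0,0]

```text
clock: 5.07
eef_pos: [0.5735, -0.0612, 0.0687]
tool_rot: [[0.001, 1.0, 0.004], [1.0, -0.001, -0.001], [-0.001, 0.004, -1.0]]
wrist_force: [0.1, -0.1, 7.0]
width: 0.0555
grasp_force: 62.1
```

>>> servo_tool:
  increments:
    - [0,0,0,0,0,-0.2,0]
    - [0,0,0,0,0,-0.4,0]
    - [0,0,0,0,0,-0.7,0]
    - [0,0,0,0,0,-0.8,0]
    - [0,0,0,0,0,-0.9,0]
    - [0,0,0,0,0,-0.8,0]
    - [0,0,0,0,0,-0.7,0]
    - [0,0,0,0,0,0,0]
    - [0,0,0,0,0,0,0]

```text
clock: 5.82
eef_pos: [0.5719, -0.0609, 0.2025]
tool_rot: [[0.001, 1.0, 0.003], [1.0, -0.001, -0.001], [-0.001, 0.003, -1.0]]
wrist_force: [-0.8, 0.0, -3.6]
width: 0.0551
grasp_force: 64.8
```

```bash
python3 - <<'E'
from h import *
im,d,K,R,t=cam("side"); o=get_obs();print(o["eef_pos"],o["wrist_force"],o["width"])
cv2.imwrite("pics/s2.png",cv2.resize(im[60:280,200:420],None,fx=2.7,fy=2.7,interpolation=2))
E
```

```text
[ 0.57070696 -0.06064016  0.20092546] [ 0.21104022 -1.2000538  -3.92879129] 0.05546074533864594
```

View pics/s2.png

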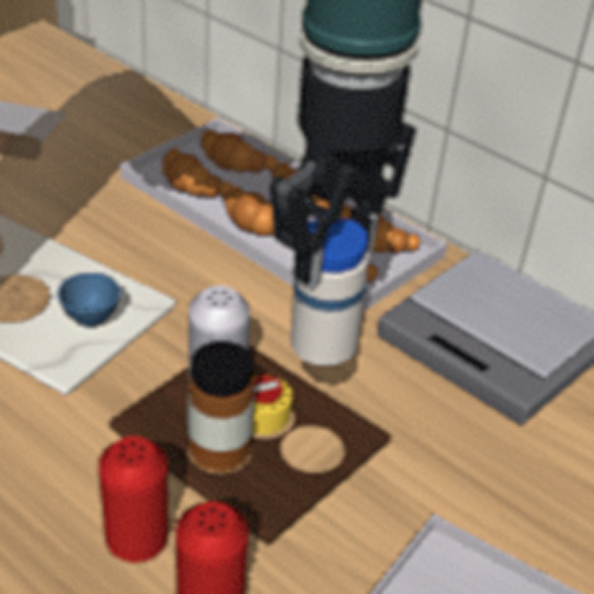

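White jar is held upright in the gripper, its pale mark is bare, and the others are untouched.

>>> servo_tool:
  increments:
    - [0,0,0,-0.4,-0.05,0,0]
    - [0,0,0,-0.96,-0.1,0,0]
    - [0,0,0,-1,-0.1,0,0]
    - [0,0,0,-1,-0.1,0,0]
    - [0,0,0,-1,-0.1,0,0]
    - [0,0,0,-1,-0.1,0,0]
    - [0,0,0,-1,-0.1,0,0]
    - [0,0,0,-1,-0.1,0,0]
    - [0,0,0,-1,-0.1,0,0]
    - [0,0,0,-1,-0.1,0,0]

```text
clock: 6.7
eef_pos: [0.5406, -0.343, 0.1989]
tool_rot: [[0.001, 1.0, -0.004], [1.0, -0.001, 0.002], [0.002, -0.004, -1.0]]
wrist_force: [0.3, 0.7, -3.9]
width: 0.0552
grasp_force: 64.8
```

>>> servo_tool:
  increments:
    - [0,0,0,-1,-0.1,0,0]
    - [0,0,0,-0.7,-0.1,0,0]
    - [0,0,0,-0.3,0,0.5,0]
    - [0,0,0,0,0,0.9,0]
    - [0,0,0,0,0,0.9,0]
    - [0,0,0,0,0,0.9,0]
    - [0,0,0,0,0,0.8,0]
    - [0,0,0,0,0,0.4,0]
    - [0,0,0,0,0,0,0]
    - [0,0,0,0,0,0,0]

```text
clock: 7.53
eef_pos: [0.5357, -0.4006, 0.068]
tool_rot: [[0.001, 1.0, -0.002], [1.0, -0.001, 0.002], [0.002, -0.002, -1.0]]
wrist_force: [0.1, -0.5, -3.1]
width: 0.0551
grasp_force: 64.8
```

>>> servo_tool:
  increments:
    - [0,0,0,0,0,0.2,0]
    - [0,0,0,0,0,0.1,0]
    - [0,0,0,0,0,0.05,0]
    - [0,0,0,0,0,0,0]
    - [0,0,0,0,0,0,0]

```text
clock: 7.95
eef_pos: [0.5368, -0.4018, 0.0595]
tool_rot: [[0.001, 1.0, 0.001], [1.0, -0.001, -0.001], [-0.001, 0.001, -1.0]]
wrist_force: [0.1, -0.3, -4.0]
width: 0.0552
grasp_force: 64.8
```

>>> servo_tool:
  increments:
    - [0,0,0,0,0,0.07,0]
    - [0,0,0,0,0,0.05,0]
    - [0,0,0,0,0,0,0]
    - [0,0,0,0,0,0,0]

```text
clock: 8.28
eef_pos: [0.5373, -0.4028, 0.0585]
tool_rot: [[0.001, 1.0, 0.002], [1.0, -0.001, -0.003], [-0.003, 0.002, -1.0]]
wrist_force: [-2.6, 2.0, 14.0]
width: 0.0553
grasp_force: 66.6
```

>>> servo_tool:
  increments:
    - [0,0,0,0,0,-0.07,1]
    - [0,0,0,0,0,0,1]
    - [0,0,0,0,0,0,1]
    - [0,0,0,0,0,0,1]
    - [0,0,0,0,0,-0.4,1]
    - [0,0,0,0,0,-0.9,1]
    - [0,0,0,0,0,-0.9,1]
    - [0,0,0,0,0,-0.9,1]
    - [0,0,0,0,0,-0.9,1]
    - [0,0,0,0,0,-0.8,1]

```text
clock: 9.12
eef_pos: [0.5368, -0.4017, 0.2041]
tool_rot: [[0.001, 1.0, 0.001], [1.0, -0.001, -0.001], [-0.001, 0.001, -1.0]]
wrist_force: [0.2, 0.8, -0.3]
width: 0.0853
grasp_force: 0.0
```

```bash
cat >> h.py <<'E'
def circ(W,n,x,y,lo,hi,rr=.045):
    s=W.reshape(-1,3); p=s[(s[:,2]>lo)&(s[:,2]<hi)&(np.hypot(s[:,0]-x,s[:,1]-y)<rr)]
    if len(p)<20: print(n,"none");return
    c,rad=cv2.minEnclosingCircle((p[:,:2]*1000).astype(np.float32)); print(n,len(p),np.round(c,1),round(rad,1),"mean",np.round(p.mean(0)*1000,1))
E
python3 - <<'E'
from h import *
o=get_obs();print(o["eef_pos"],o["width"])
im,d,K,R,t=cam("top");W=world(d,K,R,t)
cv2.imwrite("pics/t1.png",im[130:270,100:470])
circ(W,"white",.538,-.401,.09,.13);circ(W,"shaker",.568,.063,.095,.14);circ(W,"amber",.5085,-.001,.1,.14)
E
```

```text
[ 0.53679172 -0.40172531  0.20406218] 0.08527602838257564
white 385 [ 537.5 -401.2] 28.7 mean [ 536.7 -398.6  111.8]
shaker 361 [568.   62.8] 28.7 mean [566.3  62.4 119.6]
amber 356 [508.5  -1.3] 28.7 mean [507.8  -1.5 125. ]
```

View pics/t1.png

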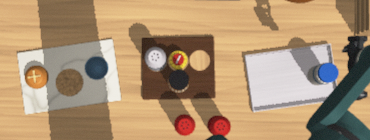

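White stands at the pan's right end as planned (crop 325,72); shaker and amber are unmoved.

>>> servo_tool:
  increments:
    - [0,0,0,0.6,-0.1,0,1]
    - [0,0,0,1,-0.1,0,1]
    - [0,0,0,1,-0.1,0,1]
    - [0,0,0,1,-0.1,0,1]
    - [0,0,0,1,-0.1,0,1]
    - [0,0,0,1,-0.1,0,1]
    - [0,0,0,1,-0.1,0,1]
    - [0,0,0,1,-0.1,0,1]
    - [0,0,0,1,-0.1,0,1]
    - [0,0,0,1,-0.08,0,1]

```text
clock: 10.0
eef_pos: [0.5071, -0.1122, 0.202]
tool_rot: [[0.001, 1.0, 0.0], [1.0, -0.001, -0.0], [-0.0, 0.0, -1.0]]
wrist_force: [0.7, -0.1, 1.3]
width: 0.0852
grasp_force: 0.0
```

>>> servo_tool:
  increments:
    - [0,0,0,1,0,0,1]
    - [0,0,0,1,0,0,1]
    - [0,0,0,1,0,0,1]
    - [0,0,0,0.72,0,0,1]
    - [0,0,0,0,0,0,1]
    - [0,0,0,0,0,0,1]
    - [0,0,0,0,0,0.6,1]
    - [0,0,0,0,0,0.6,1]
    - [0,0,0,0,0,0,1]
    - [0,0,0,0,0,0,1]

```text
clock: 10.83
eef_pos: [0.5069, -0.0029, 0.165]
tool_rot: [[0.002, 1.0, -0.002], [1.0, -0.002, -0.0], [-0.0, -0.002, -1.0]]
wrist_force: [1.0, -0.8, -0.6]
width: 0.0852
grasp_force: 0.0
```

>>> servo_tool:
  increments:
    - [0,0,0,0,0,0.8,1]
    - [0,0,0,0,0,0.8,1]
    - [0,0,0,0,0,0.8,1]
    - [0,0,0,0,0,0.5,1]
    - [0,0,0,0,0,0.3,1]
    - [0,0,0,0,0,0,1]
    - [0,0,0,0,0,0,1]

```text
clock: 11.42
eef_pos: [0.5083, -0.0024, 0.0701]
tool_rot: [[0.002, 1.0, 0.001], [1.0, -0.002, -0.0], [-0.0, 0.001, -1.0]]
wrist_force: [0.7, 0.7, -0.4]
width: 0.0857
grasp_force: 0.0
```

>>> servo_tool:
  increments:
    - [0,0,0,0,0,0,0]
    - [0,0,0,0,0,0,0]
    - [0,0,0,0,0,0,0]
    - [0,0,0,0,0,0,0]
    - [0,0,0,0,0,0,0]
    - [0,0,0,0,0,0,0]

```text
clock: 11.92
eef_pos: [0.5093, -0.0022, 0.0713]
tool_rot: [[0.001, 1.0, 0.004], [1.0, -0.001, -0.001], [-0.001, 0.004, -1.0]]
wrist_force: [-0.4, 0.2, 8.7]
width: 0.0546
grasp_force: 61.3
```

>>> servo_tool:
  increments:
    - [0,0,0,0,0,-0.2,0]
    - [0,0,0,0,0,-0.4,0]
    - [0,0,0,0,0,-0.7,0]
    - [0,0,0,0,0,-0.8,0]
    - [0,0,0,0,0,-0.9,0]
    - [0,0,0,0,0,-0.8,0]
    - [0,0,0,0,0,-0.6,0]
    - [0,0,0,0,0,0,0]
    - [0,0,0,0,0,0,0]

```text
clock: 12.67
eef_pos: [0.5079, -0.0019, 0.2021]
tool_rot: [[0.001, 1.0, 0.002], [1.0, -0.001, -0.0], [-0.0, 0.002, -1.0]]
wrist_force: [0.1, 0.1, -3.9]
width: 0.0545
grasp_force: 64.7
```

>>> servo_tool:
  increments:
    - [0,0,0,-0.4,0.05,0,0]
    - [0,0,0,-0.9,0.1,0,0]
    - [0,0,0,-1,0.1,0,0]
    - [0,0,0,-1,0.1,0,0]
    - [0,0,0,-1,0.1,0,0]
    - [0,0,0,-1,0.1,0,0]
    - [0,0,0,-1,0.1,0,0]
    - [0,0,0,-1,0,0,0]
    - [0,0,0,-1,0,0,0]
    - [0,0,0,-1,0,0,0]

```text
clock: 13.5
eef_pos: [0.525, -0.2823, 0.1989]
tool_rot: [[0.001, 1.0, -0.004], [1.0, -0.001, 0.002], [0.002, -0.004, -1.0]]
wrist_force: [0.8, -0.3, -2.7]
width: 0.0552
grasp_force: 64.7
```

>>> servo_tool:
  increments:
    - [0,0,0,-0.9,0,0,0]
    - [0,0,0,-0.5,0,0,0]
    - [0,0,0,-0.19,0,0,0]
    - [0,0,0,0,0,0.4,0]
    - [0,0,0,0,0,0.9,0]
    - [0,0,0,0,0,1,0]
    - [0,0,0,0,0,1,0]
    - [0,0,0,0,0,0.7,0]
    - [0,0,0,0,0,0.3,0]
    - [0,0,0,0,0,0,0]

```text
clock: 14.33
eef_pos: [0.5246, -0.326, 0.0694]
tool_rot: [[0.0, 1.0, -0.005], [1.0, -0.0, 0.004], [0.004, -0.005, -1.0]]
wrist_force: [0.1, 0.2, -3.4]
width: 0.0546
grasp_force: 64.7
```

>>> servo_tool:
  increments:
    - [0,0,0,0,0,0.2,0]
    - [0,0,0,0,0,0.15,0]
    - [0,0,0,0,0,0.07,0]
    - [0,0,0,0,0,0.03,0]
    - [0,0,0,0,0,0,0]
    - [0,0,0,0,0,0,0]

```text
clock: 14.83
eef_pos: [0.5279, -0.3297, 0.0614]
tool_rot: [[0.001, 1.0, 0.003], [1.0, -0.001, -0.002], [-0.002, 0.003, -1.0]]
wrist_force: [-0.9, 0.4, 4.7]
width: 0.055
grasp_force: 65.2
```

>>> servo_tool:
  increments:
    - [0,0,0,0,0,0,1]
    - [0,0,0,0,0,0,1]
    - [0,0,0,0,0,0,1]
    - [0,0,0,0,0,0,1]
    - [0,0,0,0,0,-0.4,1]
    - [0,0,0,0,0,-0.9,1]
    - [0,0,0,0,0,-0.9,1]
    - [0,0,0,0,0,-0.9,1]
    - [0,0,0,0,0,-0.9,1]
    - [0,0,0,0,0,-0.75,1]

```text
clock: 15.67
eef_pos: [0.5271, -0.3289, 0.2045]
tool_rot: [[0.001, 1.0, 0.002], [1.0, -0.001, -0.001], [-0.001, 0.002, -1.0]]
wrist_force: [-0.1, -1.7, 1.0]
width: 0.0852
grasp_force: 0.0
```

```bash
python3 - <<'E'
from h import *
o=get_obs();print(o["eef_pos"],o["width"])
im,d,K,R,t=cam("top");W=world(d,K,R,t)
circ(W,"white",.538,-.401,.09,.13,.036);circ(W,"amber",.528,-.328,.09,.13,.036);circ(W,"shaker",.568,.063,.095,.14);circ(W,"timer",.57,.001,.036,.07,.04)
E
```

```text
[ 0.52712228 -0.32892992  0.20451358] 0.08521402331909861
white none
amber 383 [ 527.8 -327.3] 28.4 mean [ 527.1 -325.2  113.7]
shaker 362 [567.9  63.3] 29.1 mean [566.4  62.4 119.7]
timer 262 [567.3   7.5] 32.7 mean [570.1   1.5  47.5]
```

>>> servo_tool:
  increments:
    - [0,0,0,0.6,0.133,0,1]
    - [0,0,0,1,0.15,0,1]
    - [0,0,0,1,0.15,0,1]
    - [0,0,0,1,0.15,0,1]
    - [0,0,0,1,0.15,0,1]
    - [0,0,0,1,0.15,0,1]
    - [0,0,0,1,0.15,0,1]
    - [0,0,0,1,0.15,0,1]
    - [0,0,0,1,0.15,0,1]
    - [0,0,0,1,0,0,1]

```text
clock: 16.55
eef_pos: [0.5678, -0.0393, 0.2022]
tool_rot: [[0.001, 1.0, 0.001], [1.0, -0.001, -0.0], [-0.0, 0.001, -1.0]]
wrist_force: [0.6, -0.7, -0.1]
width: 0.085
grasp_force: 0.0
```

>>> servo_tool:
  increments:
    - [0,0,0,1,0,0,1]
    - [0,0,0,1,0,0,1]
    - [0,0,0,1,0,0,1]
    - [0,0,0,0.43,0,0,1]
    - [0,0,0,0,0,0,1]
    - [0,0,0,0,0,0,1]
    - [0,0,0,0,0,0.6,1]
    - [0,0,0,0,0,0.6,1]
    - [0,0,0,0,0,0,1]
    - [0,0,0,0,0,0,1]

```text
clock: 17.38
eef_pos: [0.5663, 0.0608, 0.1648]
tool_rot: [[0.002, 1.0, -0.002], [1.0, -0.002, -0.001], [-0.001, -0.002, -1.0]]
wrist_force: [-0.3, -0.3, 0.3]
width: 0.0858
grasp_force: 0.0
```

>>> servo_tool:
  increments:
    - [0,0,0,0,0,0.8,1]
    - [0,0,0,0,0,0.8,1]
    - [0,0,0,0,0,0.8,1]
    - [0,0,0,0,0,0.7,1]
    - [0,0,0,0,0,0.33,1]
    - [0,0,0,0,0,0,1]
    - [0,0,0,0,0,0,1]

```text
clock: 17.97
eef_pos: [0.5678, 0.0617, 0.0632]
tool_rot: [[0.002, 1.0, 0.0], [1.0, -0.002, -0.0], [-0.0, 0.0, -1.0]]
wrist_force: [0.4, -0.5, 1.2]
width: 0.0855
grasp_force: 0.0
```

>>> servo_tool:
  increments:
    - [0,0,0,0,0,0,0]
    - [0,0,0,0,0,0,0]
    - [0,0,0,0,0,0,0]
    - [0,0,0,0,0,0,0]
    - [0,0,0,0,0,0,0]
    - [0,0,0,0,0,0,0]

```text
clock: 18.47
eef_pos: [0.5691, 0.0622, 0.0646]
tool_rot: [[0.001, 1.0, 0.004], [1.0, -0.001, -0.0], [-0.0, 0.004, -1.0]]
wrist_force: [1.5, -0.6, 5.5]
width: 0.0554
grasp_force: 62.3
```

>>> servo_tool:
  increments:
    - [0,0,0,0,0,-0.2,0]
    - [0,0,0,0,0,-0.4,0]
    - [0,0,0,0,0,-0.7,0]
    - [0,0,0,0,0,-0.9,0]
    - [0,0,0,0,0,-0.9,0]
    - [0,0,0,0,0,-0.9,0]
    - [0,0,0,0,0,-0.63,0]
    - [0,0,0,0,0,0,0]
    - [0,0,0,-0.2,-0.08,0,0]
    - [0,0,0,-0.6,-0.1,0,0]

```text
clock: 19.3
eef_pos: [0.5603, 0.0396, 0.2002]
tool_rot: [[-0.001, 1.0, -0.002], [1.0, 0.001, 0.001], [0.001, -0.002, -1.0]]
wrist_force: [0.8, -0.7, -4.3]
width: 0.055
grasp_force: 64.8
```

>>> servo_tool:
  increments:
    - [0,0,0,-0.9,-0.2,0,0]
    - [0,0,0,-1,-0.2,0,0]
    - [0,0,0,-1,-0.2,0,0]
    - [0,0,0,-1,-0.2,0,0]
    - [0,0,0,-1,-0.2,0,0]
    - [0,0,0,-1,-0.2,0,0]
    - [0,0,0,-1,-0.2,0,0]
    - [0,0,0,-1,-0.1,0,0]
    - [0,0,0,-1,0,0,0]
    - [0,0,0,-0.6,0,0,0]

```text
clock: 20.13
eef_pos: [0.5142, -0.2493, 0.199]
tool_rot: [[0.003, 1.0, -0.004], [1.0, -0.003, 0.001], [0.001, -0.004, -1.0]]
wrist_force: [0.3, 0.6, -2.9]
width: 0.0555
grasp_force: 64.8
```

>>> servo_tool:
  increments:
    - [0,0,0,-0.3,0,0,0]
    - [0,0,0,0,0,0.2,0]
    - [0,0,0,0,0,0.7,0]
    - [0,0,0,0,0,1,0]
    - [0,0,0,0,0,1,0]
    - [0,0,0,0,0,0.9,0]
    - [0,0,0,0,0,0.5,0]
    - [0,0,0,0,0,0.25,0]
    - [0,0,0,0,0,0,0]
    - [0,0,0,0,0,0,0]

```text
clock: 20.97
eef_pos: [0.5162, -0.2547, 0.0647]
tool_rot: [[0.0, 1.0, -0.001], [1.0, -0.0, 0.001], [0.001, -0.001, -1.0]]
wrist_force: [0.8, 0.3, -2.8]
width: 0.0554
grasp_force: 64.7
```

>>> servo_tool:
  increments:
    - [0,0,0,0,0,0.2,0]
    - [0,0,0,0,0,0.15,0]
    - [0,0,0,0,0,0.07,0]
    - [0,0,0,0,0,0,0]
    - [0,0,0,0,0,0,0]
    - [0,0,0,0,0,0,0]

```text
clock: 21.47
eef_pos: [0.5177, -0.2566, 0.0546]
tool_rot: [[0.001, 1.0, 0.003], [1.0, -0.001, -0.002], [-0.002, 0.003, -1.0]]
wrist_force: [-2.7, 1.0, 10.2]
width: 0.0552
grasp_force: 65.8
```

>>> servo_tool:
  increments:
    - [0,0,0,0,0,0,1]
    - [0,0,0,0,0,0,1]
    - [0,0,0,0,0,0,1]
    - [0,0,0,0,0,0,1]
    - [0,0,0,0,0,-0.4,1]
    - [0,0,0,0,0,-0.9,1]
    - [0,0,0,0,0,-0.9,1]
    - [0,0,0,0,0,-0.9,1]
    - [0,0,0,0,0,-0.9,1]
    - [0,0,0,0,0,-0.97,1]

```text
clock: 22.3
eef_pos: [0.5159, -0.2554, 0.2022]
tool_rot: [[0.001, 1.0, -0.001], [1.0, -0.001, 0.001], [0.001, -0.001, -1.0]]
wrist_force: [0.2, -0.9, 0.1]
width: 0.0853
grasp_force: 0.0
```

>>> servo_tool:
  increments:
    - [0,0,0,0.5,0.163,0,1]
    - [0,0,0,1,0.2,0,1]
    - [0,0,0,1,0.2,0,1]
    - [0,0,0,1,0.2,0,1]
    - [0,0,0,1,0.2,0,1]
    - [0,0,0,1,0.2,0,1]
    - [0,0,0,1,0.2,0,1]
    - [0,0,0,1,0.2,0,1]
    - [0,0,0,0.7,0.2,0,1]
    - [0,0,0,0.35,0,0,1]

```text
clock: 23.13
eef_pos: [0.5703, 0.0034, 0.2013]
tool_rot: [[-0.001, 1.0, 0.001], [1.0, 0.001, 0.001], [0.001, 0.001, -1.0]]
wrist_force: [0.3, -0.2, -0.2]
width: 0.0856
grasp_force: 0.0
```

```bash
python3 - <<'E'
from h import *
o=get_obs();print(o["eef_pos"],o["width"])
im,d,K,R,t=cam("top");W=world(d,K,R,t)
circ(W,"white",.538,-.401,.09,.13,.036);circ(W,"amber",.528,-.328,.09,.13,.036);circ(W,"shaker",.5175,-.255,.08,.13,.036)
im,d,K,R,t=cam("side");cv2.imwrite("pics/s3.png",im[60:380,180:480]);W=world(d,K,R,t)
s=W.reshape(-1,3);hs=im.reshape(-1,3).astype(int);m=(hs[:,2]>140)&(hs[:,1]>110)&(hs[:,0]<70)&(np.hypot(s[:,0]-.57,s[:,1])<.05);print("yellow",m.sum(),s[m].mean(0),s[m].min(0),s[m].max(0))
E
```

```text
[0.570286   0.0033951  0.20130054] 0.0855753629186348
white 386 [ 537.1 -400.6] 28.5 mean [ 536.7 -398.3  112. ]
amber 388 [ 527.6 -327.9] 28.7 mean [ 526.8 -325.6  113.9]
shaker 381 [ 516.8 -255.2] 28.9 mean [ 515.9 -252.5  109. ]
yellow 210 [ 0.5593413  -0.00628392  0.03518697] [ 0.52178507 -0.02309801  0.00981225] [0.59320559 0.04007184 0.27936373]
```

View pics/s3.png

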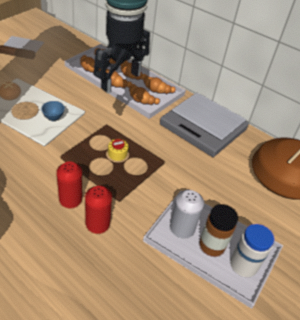

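Pan now holds shaker, amber and white upright (crop 187,213 / 218,228 / 252,250). The timer at (118,150) is free, with empty marks around it.

>>> servo_tool:
  increments:
    - [0,0,0,0,0,0.6,1]
    - [0,0,0,0,0,0.9,1]
    - [0,0,0,0,0,0.9,1]
    - [0,0,0,0,0,0.9,1]
    - [0,0,0,0,0,0.9,1]
    - [0,0,0,0,0,0.7,1]
    - [0,0,0,0,0,0.6,1]
    - [0,0,0,0,0,0.4,1]
    - [0,0,0,0,0,0.27,1]
    - [0,0,0,0,0,0,1]

```text
clock: 24.07
eef_pos: [0.568, -0.0005, 0.0147]
tool_rot: [[0.002, 1.0, -0.003], [1.0, -0.002, -0.0], [-0.0, -0.003, -1.0]]
wrist_force: [0.2, 0.2, 1.2]
width: 0.0856
grasp_force: 0.0
```

>>> servo_tool:
  increments:
    - [0,0,0,0,0,0,1]
    - [0,0,0,0,0,0,0]
    - [0,0,0,0,0,0,0]
    - [0,0,0,0,0,0,0]
    - [0,0,0,0,0,0,0]
    - [0,0,0,0,0,0,0]
    - [0,0,0,0,0,0,0]
    - [0,0,0,0,0,0,0]

```text
clock: 24.73
eef_pos: [0.5734, 0.0003, 0.0194]
tool_rot: [[0.001, 1.0, 0.007], [1.0, -0.001, -0.001], [-0.001, 0.007, -1.0]]
wrist_force: [1.4, -0.4, 16.5]
width: 0.0309
grasp_force: 63.9
```

```bash
python3 - <<'E'
from h import *
im,d,K,R,t=cam("side");a=cv2.resize(im[150:230,260:340],None,fx=5,fy=5,interpolation=2)
im,d,K,R,t=cam("top");b=cv2.resize(im[150:230,235:315],None,fx=5,fy=5,interpolation=2)
cv2.imwrite("pics/s4.png",np.hstack([a,b]))
E
```

```text
(no output)
```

View pics/s4.png

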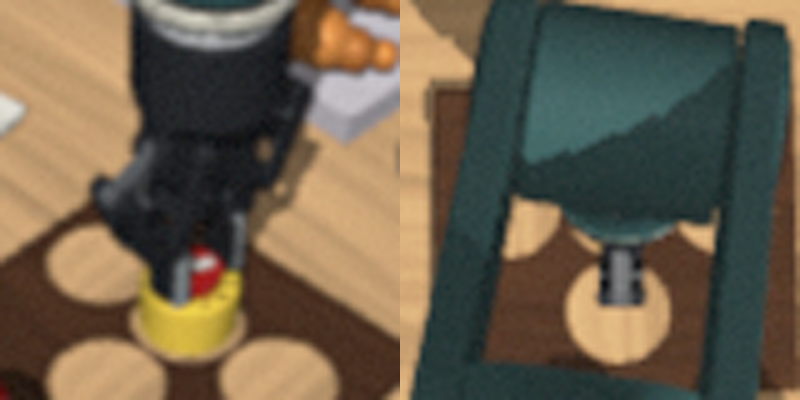

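The fingers closed on the red dial with the tips on the disc's shoulder. The timer is upright and centred, so I'll try a gentle lift.

>>> servo_tool:
  increments:
    - [0,0,0,0,0,-0.1,0]
    - [0,0,0,0,0,-0.1,0]
    - [0,0,0,0,0,-0.2,0]
    - [0,0,0,0,0,-0.3,0]
    - [0,0,0,0,0,-0.4,0]
    - [0,0,0,0,0,-0.5,0]
    - [0,0,0,0,0,-0.4,0]
    - [0,0,0,0,0,0,0]
    - [0,0,0,0,0,0,0]

```text
clock: 25.58
eef_pos: [0.5701, 0.0006, 0.0771]
tool_rot: [[0.001, 1.0, 0.002], [1.0, -0.001, -0.0], [-0.0, 0.002, -1.0]]
wrist_force: [0.4, 0.5, -1.8]
width: 0.0306
grasp_force: 60.0
```

```bash
python3 - <<'E'
from h import *
im,d,K,R,t=cam("side");cv2.imwrite("pics/s5.png",cv2.resize(im[120:240,240:360],None,fx=4,fy=4,interpolation=2))
E
```

```text
(no output)
```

View pics/s5.png

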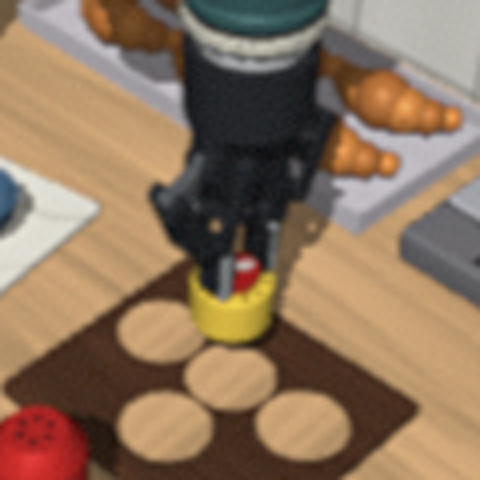

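Timer is held level above its mark. Carrying it to the coaster.

>>> servo_tool:
  increments:
    - [0,0,0,0,0,-0.5,0]
    - [0,0,0,0,0,-0.8,0]
    - [0,0,0,0.2,-0.06,-0.7,0]
    - [0,0,0,0.5,-0.1,0,0]
    - [0,0,0,0.8,-0.2,0,0]
    - [0,0,0,0.9,-0.2,0,0]
    - [0,0,0,0.9,-0.2,0,0]
    - [0,0,0,0.9,-0.2,0,0]
    - [0,0,0,0.9,-0.2,0,0]
    - [0,0,0,0.9,-0.2,0,0]

```text
clock: 26.47
eef_pos: [0.5275, 0.1817, 0.1351]
tool_rot: [[0.001, 1.0, -0.002], [1.0, -0.001, -0.001], [-0.001, -0.002, -1.0]]
wrist_force: [0.1, 1.2, -1.3]
width: 0.0307
grasp_force: 60.8
```

>>> servo_tool:
  increments:
    - [0,0,0,0.9,-0.2,0,0]
    - [0,0,0,0.9,-0.2,0,0]
    - [0,0,0,0.9,-0.2,0,0]
    - [0,0,0,0.8,-0.2,0,0]
    - [0,0,0,0.6,-0.1,0,0]
    - [0,0,0,0.29,0,0,0]
    - [0,0,0,0,0,0,0]
    - [0,0,0,0,0,0,0]

```text
clock: 27.13
eef_pos: [0.5018, 0.3119, 0.1355]
tool_rot: [[0.0, 1.0, -0.001], [1.0, -0.0, -0.001], [-0.001, -0.001, -1.0]]
wrist_force: [0.4, -0.1, -1.0]
width: 0.0305
grasp_force: 60.8
```

>>> servo_tool:
  increments:
    - [0,0,0,0,0,0.5,0]
    - [0,0,0,0,0,0.8,0]
    - [0,0,0,0,0,0.8,0]
    - [0,0,0,0,0,0.5,0]
    - [0,0,0,0,0,0.4,0]
    - [0,0,0,0,0,0.3,0]
    - [0,0,0,0,0,0,0]
    - [0,0,0,0,0,0,0]

```text
clock: 27.8
eef_pos: [0.5023, 0.3119, 0.0372]
tool_rot: [[0.002, 1.0, -0.0], [1.0, -0.002, -0.0], [-0.0, -0.0, -1.0]]
wrist_force: [-0.3, -0.8, -0.2]
width: 0.0304
grasp_force: 60.8
```

```bash
python3 - <<'E'
from h import *
print(get_obs()["eef_pos"])
im,d,K,R,t=cam("side");a=cv2.resize(im[80:210,150:280],None,fx=4,fy=4,interpolation=2);cv2.imwrite("pics/s6.png",a)
E
```

```text
[0.50228242 0.31194508 0.0372358 ]
```

View pics/s6.png

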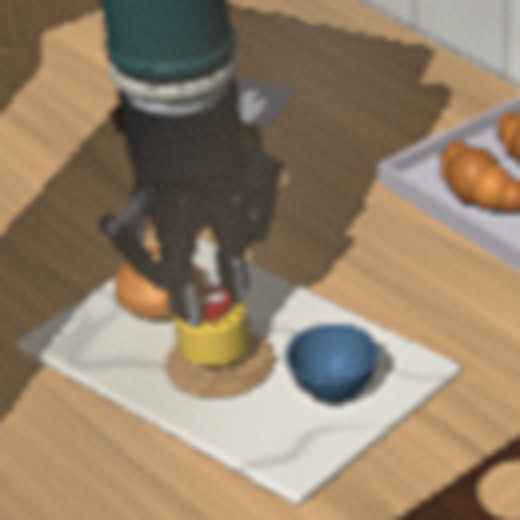

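Timer (crop 210,335) hovers over the coaster (220,365), clear of bun and ramekin. Lowering gently.

>>> servo_tool:
  increments:
    - [0,0,0,0,0,0.25,0]
    - [0,0,0,0,0,0.15,0]
    - [0,0,0,0,0,0.07,0]
    - [0,0,0,0,0,0,0]
    - [0,0,0,0,0,0,0]

```text
clock: 28.27
eef_pos: [0.5019, 0.3125, 0.0231]
tool_rot: [[0.001, 1.0, -0.0], [1.0, -0.001, -0.0], [-0.0, -0.0, -1.0]]
wrist_force: [-0.2, 0.5, -1.0]
width: 0.0304
grasp_force: 60.8
```

>>> servo_tool:
  increments:
    - [0,0,0,0,0,0.07,0]
    - [0,0,0,0,0,0.05,0]
    - [0,0,0,0,0,0,0]
    - [0,0,0,0,0,0,0]
    - [0,0,0,0,0,0,0]

```text
clock: 28.68
eef_pos: [0.5023, 0.3128, 0.0224]
tool_rot: [[0.001, 1.0, 0.001], [1.0, -0.001, 0.001], [0.001, 0.001, -1.0]]
wrist_force: [-6.2, -1.9, 22.8]
width: 0.0307
grasp_force: 69.4
```

>>> servo_tool:
  increments:
    - [0,0,0,0,0,-0.06,0]
    - [0,0,0,0,0,0,1]
    - [0,0,0,0,0,0,1]
    - [0,0,0,0,0,0,1]
    - [0,0,0,0,0,0,1]
    - [0,0,0,0,0,0,1]
    - [0,0,0,0,0,-0.2,1]
    - [0,0,0,0,0,-0.8,1]
    - [0,0,0,0,0,-1,1]
    - [0,0,0,0,0,-1,1]

```text
clock: 29.52
eef_pos: [0.5012, 0.3121, 0.1119]
tool_rot: [[0.001, 1.0, -0.002], [1.0, -0.001, -0.001], [-0.001, -0.002, -1.0]]
wrist_force: [0.2, 0.7, -0.1]
width: 0.0854
grasp_force: 0.0
```

>>> servo_tool:
  increments:
    - [0,0,0,0,0,-1,1]
    - [0,0,0,0,0,-1,1]
    - [0,0,0,-0.5,0,-1,1]
    - [0,0,0,-1,0.02,0,1]
    - [0,0,0,-1,0,0,1]
    - [0,0,0,-1,0,0,1]
    - [0,0,0,-1,0,0,1]
    - [0,0,0,-1,0,0,1]
    - [0,0,0,-1,0,0,1]
    - [0,0,0,-1,0,0,1]

```text
clock: 30.35
eef_pos: [0.5021, 0.0861, 0.2018]
tool_rot: [[0.001, 1.0, 0.0], [1.0, -0.001, -0.0], [-0.0, 0.0, -1.0]]
wrist_force: [-0.2, 1.2, 0.1]
width: 0.0855
grasp_force: 0.0
```

```bash
python3 - <<'E'
from h import *
print(get_obs()["eef_pos"])
im,d,K,R,t=cam("top");W=world(d,K,R,t)
circ(W,"timer",.5025,.313,.037,.075,.04);circ(W,"bun",.514,.4025,.028,.07,.04);circ(W,"ram",.5425,.231,.028,.07,.04)
cv2.imwrite("pics/t2.png",cv2.resize(im[170:250,110:230],None,fx=5,fy=5,interpolation=2))
E
```

```text
[0.50212591 0.08613224 0.20179141]
timer 271 [498.1 312.3] 25.8 mean [498.7 311.2  49.9]
bun 428 [514. 402.] 33.6 mean [513.2 399.6  41.7]
ram 71 [541.3 250.8] 25.4 mean [540.8 255.7  42.9]
```

View pics/t2.png

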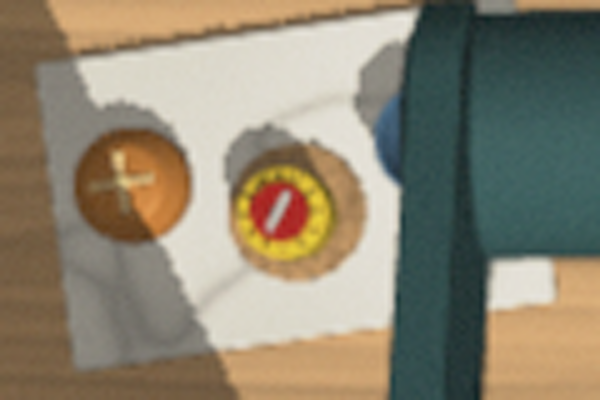

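Timer stands dial up on the coaster, about 5 mm off centre after parallax. The bun and the visible part of the ramekin look unmoved. Now the returns, shaker first.

>>> servo_tool:
  increments:
    - [0,0,0,-1,0.1,0,1]
    - [0,0,0,-1,0.1,0,1]
    - [0,0,0,-1,0.1,0,1]
    - [0,0,0,-1,0.1,0,1]
    - [0,0,0,-1,0.073,0,1]
    - [0,0,0,-1,0,0,1]
    - [0,0,0,-1,0,0,1]
    - [0,0,0,-1,0,0,1]
    - [0,0,0,-1,0,0,1]
    - [0,0,0,-1,0,0,1]

```text
clock: 31.23
eef_pos: [0.5161, -0.2138, 0.2017]
tool_rot: [[0.001, 1.0, 0.0], [1.0, -0.001, -0.0], [-0.0, 0.0, -1.0]]
wrist_force: [0.1, 0.7, 0.1]
width: 0.0854
grasp_force: 0.0
```

>>> servo_tool:
  increments:
    - [0,0,0,-0.8,0,0,1]
    - [0,0,0,-0.44,0,0,1]
    - [0,0,0,-0.2,0,0,1]
    - [0,0,0,0,0,0,1]
    - [0,0,0,0,0,0.6,1]
    - [0,0,0,0,0,0.6,1]
    - [0,0,0,0,0,0,1]
    - [0,0,0,0,0,0,1]

```text
clock: 31.9
eef_pos: [0.5155, -0.2537, 0.1648]
tool_rot: [[-0.0, 1.0, -0.002], [1.0, 0.0, 0.002], [0.002, -0.002, -1.0]]
wrist_force: [0.4, 0.0, -0.4]
width: 0.0852
grasp_force: 0.0
```

>>> servo_tool:
  increments:
    - [0,0,0,0,0,0.9,1]
    - [0,0,0,0,0,0.9,1]
    - [0,0,0,0,0,0.9,1]
    - [0,0,0,0,0,0.7,1]
    - [0,0,0,0,0,0.37,1]
    - [0,0,0,0,0,0,1]
    - [0,0,0,0,0,0,1]

```text
clock: 32.48
eef_pos: [0.5168, -0.2556, 0.0531]
tool_rot: [[0.001, 1.0, 0.0], [1.0, -0.001, -0.0], [-0.0, 0.0, -1.0]]
wrist_force: [-0.4, -0.6, 0.7]
width: 0.0854
grasp_force: 0.0
```

>>> servo_tool:
  increments:
    - [0,0,0,0,0,0,0]
    - [0,0,0,0,0,0,0]
    - [0,0,0,0,0,0,0]
    - [0,0,0,0,0,0,0]
    - [0,0,0,0,0,0,0]
    - [0,0,0,0,0,0,0]

```text
clock: 32.98
eef_pos: [0.518, -0.2568, 0.0545]
tool_rot: [[0.001, 1.0, 0.004], [1.0, -0.001, -0.002], [-0.002, 0.004, -1.0]]
wrist_force: [0.6, 0.2, 7.0]
width: 0.0551
grasp_force: 62.3
```

>>> servo_tool:
  increments:
    - [0,0,0,0,0,-0.2,0]
    - [0,0,0,0,0,-0.4,0]
    - [0,0,0,0,0,-0.7,0]
    - [0,0,0,0,0,-0.9,0]
    - [0,0,0,0,0,-0.9,0]
    - [0,0,0,0,0,-0.9,0]
    - [0,0,0,0,0,-0.67,0]
    - [0,0,0,0,0,-0.3,0]
    - [0,0,0,0,0,0,0]
    - [0,0,0,0,0,0,0]

```text
clock: 33.82
eef_pos: [0.5159, -0.2555, 0.2011]
tool_rot: [[0.001, 1.0, -0.0], [1.0, -0.001, -0.0], [-0.0, -0.0, -1.0]]
wrist_force: [-0.6, -0.3, -4.0]
width: 0.0559
grasp_force: 64.8
```

>>> servo_tool:
  increments:
    - [0,0,0,0.4,0.1,0,0]
    - [0,0,0,0.8,0.2,0,0]
    - [0,0,0,1,0.2,0,0]
    - [0,0,0,1,0.2,0,0]
    - [0,0,0,1,0.2,0,0]
    - [0,0,0,1,0.2,0,0]
    - [0,0,0,1,0.2,0,0]
    - [0,0,0,1,0.2,0,0]
    - [0,0,0,1,0.183,0,0]
    - [0,0,0,1,0,0,0]

```text
clock: 34.65
eef_pos: [0.5665, 0.0226, 0.1994]
tool_rot: [[0.001, 1.0, -0.003], [1.0, -0.001, 0.001], [0.001, -0.003, -1.0]]
wrist_force: [1.4, 0.2, -2.0]
width: 0.0555
grasp_force: 64.7
```

>>> servo_tool:
  increments:
    - [0,0,0,0.8,0,0,0]
    - [0,0,0,0.4,0,0,0]
    - [0,0,0,0.2,0,0,0]
    - [0,0,0,0,0,0.3,0]
    - [0,0,0,0,0,0.8,0]
    - [0,0,0,0,0,0.9,0]
    - [0,0,0,0,0,0.9,0]
    - [0,0,0,0,0,0.8,0]
    - [0,0,0,0,0,0.4,0]
    - [0,0,0,0,0,0.15,0]

```text
clock: 35.48
eef_pos: [0.5644, 0.0606, 0.0704]
tool_rot: [[0.002, 1.0, -0.006], [1.0, -0.002, -0.001], [-0.001, -0.006, -1.0]]
wrist_force: [-0.6, 0.4, -3.1]
width: 0.0555
grasp_force: 64.7
```

>>> servo_tool:
  increments:
    - [0,0,0,0,0,0,0]
    - [0,0,0,0,0,0,0]
    - [0,0,0,0,0,0.15,0]
    - [0,0,0,0,0,0.13,0]
    - [0,0,0,0,0,0.08,0]
    - [0,0,0,0,0,0.03,0]
    - [0,0,0,0,0,0,0]
    - [0,0,0,0,0,0,0]

```text
clock: 36.15
eef_pos: [0.5681, 0.0622, 0.0644]
tool_rot: [[0.001, 1.0, 0.002], [1.0, -0.001, -0.0], [-0.0, 0.002, -1.0]]
wrist_force: [-3.8, -0.4, 12.1]
width: 0.0553
grasp_force: 66.0
```

>>> servo_tool:
  increments:
    - [0,0,0,0,0,0,1]
    - [0,0,0,0,0,0,1]
    - [0,0,0,0,0,0,1]
    - [0,0,0,0,0,0,1]
    - [0,0,0,0,0,-0.4,1]
    - [0,0,0,0,0,-0.9,1]
    - [0,0,0,0,0,-0.9,1]
    - [0,0,0,0,0,-0.9,1]
    - [0,0,0,0,0,-0.9,1]
    - [0,0,0,0,0,-0.64,1]

```text
clock: 36.98
eef_pos: [0.5679, 0.0622, 0.2038]
tool_rot: [[0.001, 1.0, 0.002], [1.0, -0.001, -0.0], [-0.0, 0.002, -1.0]]
wrist_force: [1.2, -0.4, 0.4]
width: 0.0854
grasp_force: 0.0
```

>>> servo_tool:
  increments:
    - [0,0,0,-0.6,-0.133,0,1]
    - [0,0,0,-1,-0.2,0,1]
    - [0,0,0,-1,-0.2,0,1]
    - [0,0,0,-1,-0.2,0,1]
    - [0,0,0,-1,-0.2,0,1]
    - [0,0,0,-1,-0.2,0,1]
    - [0,0,0,-1,-0.2,0,1]
    - [0,0,0,-1,0,0,1]
    - [0,0,0,-1,0,0,1]
    - [0,0,0,-1,0,0,1]

```text
clock: 37.82
eef_pos: [0.5264, -0.2272, 0.2013]
tool_rot: [[0.001, 1.0, -0.0], [1.0, -0.001, -0.0], [-0.0, -0.0, -1.0]]
wrist_force: [1.2, -0.7, -1.0]
width: 0.0858
grasp_force: 0.0
```

>>> servo_tool:
  increments:
    - [0,0,0,-1,0,0,1]
    - [0,0,0,-1,0,0,1]
    - [0,0,0,-1,0,0,1]
    - [0,0,0,-0.43,0,0,1]
    - [0,0,0,0,0,0,1]
    - [0,0,0,0,0,0,1]
    - [0,0,0,0,0,0.6,1]
    - [0,0,0,0,0,0.6,1]
    - [0,0,0,0,0,0,1]
    - [0,0,0,0,0,0,1]

```text
clock: 38.65
eef_pos: [0.526, -0.3263, 0.1647]
tool_rot: [[-0.0, 1.0, -0.002], [1.0, 0.0, 0.002], [0.002, -0.002, -1.0]]
wrist_force: [-0.8, -0.2, 0.3]
width: 0.0854
grasp_force: 0.0
```

```bash
python3 - <<'E'
from h import *
print(get_obs()["eef_pos"])
im,d,K,R,t=cam("top");W=world(d,K,R,t)
circ(W,"shaker",.568,.063,.095,.14);circ(W,"timer",.4985,.312,.037,.075,.04);circ(W,"bun",.514,.4025,.028,.07,.04);circ(W,"ram",.5425,.231,.028,.07,.04)
E
```

```text
[ 0.52595098 -0.32633112  0.16465673]
shaker 359 [567.1  62.5] 28.5 mean [565.8  62.2 120. ]
timer 268 [498.8 312.7] 25.9 mean [498.8 311.3  50. ]
bun 425 [513.7 402. ] 33.3 mean [513.1 400.   41.9]
ram 250 [541.6 229.6] 33.5 mean [543.7 233.2  40.7]
```

>>> servo_tool:
  increments:
    - [0,0,0,0,0,0.9,1]
    - [0,0,0,0,0,0.9,1]
    - [0,0,0,0,0,0.8,1]
    - [0,0,0,0,0,0.6,1]
    - [0,0,0,0,0,0.33,1]
    - [0,0,0,0,0,0,1]
    - [0,0,0,0,0,0,1]

```text
clock: 39.28
eef_pos: [0.5273, -0.3288, 0.0604]
tool_rot: [[0.001, 1.0, 0.001], [1.0, -0.001, -0.001], [-0.001, 0.001, -1.0]]
wrist_force: [0.2, -0.2, 0.1]
width: 0.0851
grasp_force: 0.0
```

>>> servo_tool:
  increments:
    - [0,0,0,0,0,0,0]
    - [0,0,0,0,0,0,0]
    - [0,0,0,0,0,0,0]
    - [0,0,0,0,0,0,0]
    - [0,0,0,0,0,0,0]
    - [0,0,0,0,0,0,0]

```text
clock: 39.78
eef_pos: [0.5282, -0.3298, 0.0619]
tool_rot: [[0.001, 1.0, 0.003], [1.0, -0.001, -0.003], [-0.003, 0.003, -1.0]]
wrist_force: [0.7, 1.3, 7.4]
width: 0.055
grasp_force: 61.8
```

>>> servo_tool:
  increments:
    - [0,0,0,0,0,-0.2,0]
    - [0,0,0,0,0,-0.4,0]
    - [0,0,0,0,0,-0.7,0]
    - [0,0,0,0,0,-0.9,0]
    - [0,0,0,0,0,-0.9,0]
    - [0,0,0,0,0,-0.9,0]
    - [0,0,0,0,0,-0.53,0]
    - [0,0,0,0,0,-0.2,0]
    - [0,0,0,0,0,0,0]
    - [0,0,0,0,0,0,0]

```text
clock: 40.62
eef_pos: [0.5262, -0.3283, 0.2011]
tool_rot: [[0.001, 1.0, -0.001], [1.0, -0.001, 0.0], [0.0, -0.001, -1.0]]
wrist_force: [-0.7, 1.2, -4.5]
width: 0.0547
grasp_force: 64.4
```

>>> servo_tool:
  increments:
    - [0,0,0,0.4,-0.05,0,0]
    - [0,0,0,0.8,-0.1,0,0]
    - [0,0,0,1,-0.1,0,0]
    - [0,0,0,1,-0.1,0,0]
    - [0,0,0,1,-0.1,0,0]
    - [0,0,0,1,-0.1,0,0]
    - [0,0,0,1,-0.1,0,0]
    - [0,0,0,1,0,0,0]
    - [0,0,0,1,0,0,0]
    - [0,0,0,1,0,0,0]

```text
clock: 41.45
eef_pos: [0.5053, -0.0501, 0.1998]
tool_rot: [[0.001, 1.0, -0.004], [1.0, -0.001, 0.001], [0.001, -0.004, -1.0]]
wrist_force: [1.2, 0.5, -3.1]
width: 0.0549
grasp_force: 64.5
```

>>> servo_tool:
  increments:
    - [0,0,0,0.9,0,0,0]
    - [0,0,0,0.5,0,0,0]
    - [0,0,0,0.29,0,0,0]
    - [0,0,0,0,0,0.3,0]
    - [0,0,0,0,0,0.8,0]
    - [0,0,0,0,0,0.9,0]
    - [0,0,0,0,0,0.9,0]
    - [0,0,0,0,0,0.7,0]
    - [0,0,0,0,0,0.3,0]
    - [0,0,0,0,0,0.1,0]

```text
clock: 42.28
eef_pos: [0.5054, -0.0025, 0.0789]
tool_rot: [[0.002, 1.0, -0.005], [1.0, -0.002, 0.0], [0.0, -0.005, -1.0]]
wrist_force: [-0.7, 0.1, -2.1]
width: 0.0544
grasp_force: 64.7
```

>>> servo_tool:
  increments:
    - [0,0,0,0,0,0,0]
    - [0,0,0,0,0,0,0]
    - [0,0,0,0,0,0.15,0]
    - [0,0,0,0,0,0.13,0]
    - [0,0,0,0,0,0.08,0]
    - [0,0,0,0,0,0.05,0]
    - [0,0,0,0,0,0,0]
    - [0,0,0,0,0,0,0]

```text
clock: 42.95
eef_pos: [0.5089, -0.002, 0.0716]
tool_rot: [[0.001, 1.0, 0.003], [1.0, -0.001, -0.0], [-0.0, 0.003, -1.0]]
wrist_force: [-3.3, 0.1, 19.5]
width: 0.0546
grasp_force: 66.2
```

>>> servo_tool:
  increments:
    - [0,0,0,0,0,-0.03,1]
    - [0,0,0,0,0,0,1]
    - [0,0,0,0,0,0,1]
    - [0,0,0,0,0,0,1]
    - [0,0,0,0,0,-0.4,1]
    - [0,0,0,0,0,-0.9,1]
    - [0,0,0,0,0,-0.9,1]
    - [0,0,0,0,0,-0.9,1]
    - [0,0,0,0,0,-0.9,1]
    - [0,0,0,0,0,-0.38,1]

```text
clock: 43.78
eef_pos: [0.5094, -0.0021, 0.2047]
tool_rot: [[0.001, 1.0, 0.005], [1.0, -0.001, -0.001], [-0.001, 0.005, -1.0]]
wrist_force: [1.0, 0.5, 0.2]
width: 0.0853
grasp_force: 0.0
```

>>> servo_tool:
  increments:
    - [0,0,0,-0.6,0.1,0,1]
    - [0,0,0,-1,0.1,0,1]
    - [0,0,0,-1,0.1,0,1]
    - [0,0,0,-1,0.1,0,1]
    - [0,0,0,-1,0.1,0,1]
    - [0,0,0,-1,0.1,0,1]
    - [0,0,0,-1,0.1,0,1]
    - [0,0,0,-1,0.1,0,1]
    - [0,0,0,-1,0.1,0,1]
    - [0,0,0,-1,0.083,0,1]

```text
clock: 44.62
eef_pos: [0.5366, -0.2914, 0.201]
tool_rot: [[0.001, 1.0, -0.0], [1.0, -0.001, 0.0], [0.0, -0.0, -1.0]]
wrist_force: [0.5, -0.5, 0.2]
width: 0.0855
grasp_force: 0.0
```

>>> servo_tool:
  increments:
    - [0,0,0,-1,0,0,1]
    - [0,0,0,-1,0,0,1]
    - [0,0,0,-1,0,0,1]
    - [0,0,0,-0.72,0,0,1]
    - [0,0,0,0,0,0,1]
    - [0,0,0,0,0,0,1]
    - [0,0,0,0,0,0.6,1]
    - [0,0,0,0,0,0.6,1]
    - [0,0,0,0,0,0,1]
    - [0,0,0,0,0,0,1]

```text
clock: 45.45
eef_pos: [0.5359, -0.3995, 0.1644]
tool_rot: [[0.0, 1.0, -0.002], [1.0, -0.0, 0.003], [0.003, -0.002, -1.0]]
wrist_force: [0.4, -0.4, 0.5]
width: 0.0855
grasp_force: 0.0
```

```bash
python3 - <<'E'
from h import *
print(get_obs()["eef_pos"])
im,d,K,R,t=cam("top");W=world(d,K,R,t)
circ(W,"amber",.5085,-.0013,.1,.14);circ(W,"shaker",.568,.063,.095,.14,.04)
E
```

```text
[ 0.53587156 -0.39951813  0.16442286]
amber 354 [507.9  -1.6] 28.2 mean [507.3  -1.5 124.9]
shaker 363 [567.   62.6] 28.5 mean [565.9  62.  119.9]
```

>>> servo_tool:
  increments:
    - [0,0,0,0,0,0.9,1]
    - [0,0,0,0,0,0.9,1]
    - [0,0,0,0,0,0.8,1]
    - [0,0,0,0,0,0.6,1]
    - [0,0,0,0,0,0.4,1]
    - [0,0,0,0,0,0,1]
    - [0,0,0,0,0,0,1]

```text
clock: 46.08
eef_pos: [0.5371, -0.4016, 0.0581]
tool_rot: [[0.001, 1.0, 0.0], [1.0, -0.001, -0.0], [-0.0, 0.0, -1.0]]
wrist_force: [-0.3, -0.8, -0.4]
width: 0.0855
grasp_force: 0.0
```

>>> servo_tool:
  increments:
    - [0,0,0,0,0,0,0]
    - [0,0,0,0,0,0,0]
    - [0,0,0,0,0,0,0]
    - [0,0,0,0,0,0,0]
    - [0,0,0,0,0,0,0]
    - [0,0,0,0,0,0,0]

```text
clock: 46.58
eef_pos: [0.5382, -0.4028, 0.0598]
tool_rot: [[0.001, 1.0, 0.003], [1.0, -0.001, -0.003], [-0.003, 0.003, -1.0]]
wrist_force: [-0.1, 1.3, 5.5]
width: 0.0554
grasp_force: 62.7
```

>>> servo_tool:
  increments:
    - [0,0,0,0,0,-0.2,0]
    - [0,0,0,0,0,-0.4,0]
    - [0,0,0,0,0,-0.7,0]
    - [0,0,0,0,0,-0.9,0]
    - [0,0,0,0,0,-0.9,0]
    - [0,0,0,0,0,-0.9,0]
    - [0,0,0,0,0,-0.6,0]
    - [0,0,0,0,0,-0.2,0]
    - [0,0,0,0,0,0,0]
    - [0,0,0,0,0,0,0]

```text
clock: 47.42
eef_pos: [0.5361, -0.4011, 0.201]
tool_rot: [[0.001, 1.0, -0.001], [1.0, -0.001, 0.001], [0.001, -0.001, -1.0]]
wrist_force: [-0.3, -0.3, -3.9]
width: 0.0555
grasp_force: 64.6
```

>>> servo_tool:
  increments:
    - [0,0,0,0.4,0.05,0,0]
    - [0,0,0,0.8,0.1,0,0]
    - [0,0,0,1,0.1,0,0]
    - [0,0,0,1,0.15,0,0]
    - [0,0,0,1,0.15,0,0]
    - [0,0,0,1,0.15,0,0]
    - [0,0,0,1,0.15,0,0]
    - [0,0,0,1,0.15,0,0]
    - [0,0,0,1,0.15,0,0]
    - [0,0,0,1,0,0,0]

```text
clock: 48.25
eef_pos: [0.5706, -0.1228, 0.1996]
tool_rot: [[0.001, 1.0, -0.003], [1.0, -0.001, 0.001], [0.001, -0.003, -1.0]]
wrist_force: [0.8, -0.1, -2.7]
width: 0.055
grasp_force: 64.6
```

>>> servo_tool:
  increments:
    - [0,0,0,1,0,0,0]
    - [0,0,0,0.7,0,0,0]
    - [0,0,0,0.46,0,0,0]
    - [0,0,0,0,0,0.3,0]
    - [0,0,0,0,0,0.8,0]
    - [0,0,0,0,0,0.9,0]
    - [0,0,0,0,0,0.9,0]
    - [0,0,0,0,0,0.7,0]
    - [0,0,0,0,0,0.3,0]
    - [0,0,0,0,0,0.1,0]

```text
clock: 49.08
eef_pos: [0.5692, -0.061, 0.0786]
tool_rot: [[0.002, 1.0, -0.005], [1.0, -0.002, 0.001], [0.001, -0.005, -1.0]]
wrist_force: [0.3, 0.1, -3.3]
width: 0.0549
grasp_force: 64.8
```

>>> servo_tool:
  increments:
    - [0,0,0,0,0,0,0]
    - [0,0,0,0,0,0,0]
    - [0,0,0,0,0,0.15,0]
    - [0,0,0,0,0,0.15,0]
    - [0,0,0,0,0,0.1,0]
    - [0,0,0,0,0,0.06,0]
    - [0,0,0,0,0,0,0]
    - [0,0,0,0,0,0,0]

```text
clock: 49.75
eef_pos: [0.5723, -0.061, 0.0697]
tool_rot: [[0.001, 1.0, 0.002], [1.0, -0.001, -0.001], [-0.001, 0.002, -1.0]]
wrist_force: [-2.7, 0.1, 12.1]
width: 0.055
grasp_force: 66.5
```

Contact made. Release, rise, move clear to the right for a final look.

>>> servo_tool:
  increments:
    - [0,0,0,0,0,0,1]
    - [0,0,0,0,0,0,1]
    - [0,0,0,0,0,0,1]
    - [0,0,0,0,0,0,1]
    - [0,0,0,0,0,-0.4,1]
    - [0,0,0,0,0,-0.9,1]
    - [0,0,0,0,0,-0.9,1]
    - [0,0,0,0,0,-0.9,1]
    - [0,0,0,0,0,-0.9,1]
    - [0,0,0,0,0,-0.5,1]

```text
clock: 50.58
eef_pos: [0.5729, -0.0611, 0.2057]
tool_rot: [[0.001, 1.0, 0.004], [1.0, -0.001, -0.001], [-0.001, 0.004, -1.0]]
wrist_force: [-0.3, -0.1, 0.4]
width: 0.0853
grasp_force: 0.0
```

>>> servo_tool:
  increments:
    - [0,0,0,-0.6,0,0,1]
    - [0,0,0,-1,0,0,1]
    - [0,0,0,-1,0,0,1]
    - [0,0,0,-1,0,0,1]
    - [0,0,0,-1,0,0,1]
    - [0,0,0,-1,0,0,1]
    - [0,0,0,-0.8,0,0,1]
    - [0,0,0,-0.4,0,0,1]
    - [0,0,0,0,0,0,1]
    - [0,0,0,0,0,0,1]

```text
clock: 51.42
eef_pos: [0.571, -0.2643, 0.2022]
tool_rot: [[0.002, 1.0, -0.001], [1.0, -0.002, 0.001], [0.001, -0.001, -1.0]]
wrist_force: [-1.3, 0.5, 0.3]
width: 0.0856
grasp_force: 0.0
```

```bash
python3 - <<'E'
from h import *
o=get_obs();print(o["eef_pos"],o["width"],o["clock"])
im,d,K,R,t=cam("top");W=world(d,K,R,t)
circ(W,"white",.573,-.060,.1,.14,.04);circ(W,"amber",.5085,-.0013,.1,.14,.04);circ(W,"shaker",.568,.063,.095,.14,.04)
circ(W,"timer",.4985,.312,.037,.075,.04);circ(W,"bun",.514,.4025,.028,.07,.04);circ(W,"ram",.5425,.231,.028,.07,.04)
im=cam("side")[0];cv2.imwrite("pics/s9.png",im[60:300,140:440])
E
```

```text
[ 0.57102623 -0.26427564  0.20219436] 0.08560620399810921 51.4167
white 356 [572.  -60.7] 28.9 mean [570.  -59.7 122.3]
amber 358 [507.9  -1.6] 28.2 mean [507.2  -1.6 124.9]
shaker 361 [566.8  62.5] 28.6 mean [565.9  62.  119.5]
timer 268 [498.4 312.8] 25.8 mean [498.7 311.4  50.2]
bun 423 [514.3 402.4] 33.5 mean [513.2 399.8  41.9]
ram 246 [541.8 229.9] 33.7 mean [543.3 233.7  41.4]
```

View pics/s9.png

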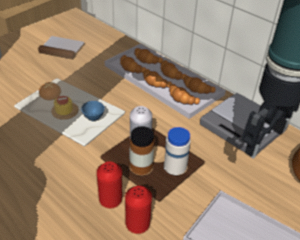

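All three tall ones are back within about 1 mm, the timer is on the coaster, and the arm is clear.

```bash
python3 -c "from workcell import job_done;print(job_done())"
```

```text
the job is handed in; nothing more can be done
None
```

The job is handed in, with no verdict returned: the timer stands dial up on the coaster about 5 mm off centre, the shaker and both jars are back within about 1 mm of their starting spots, and the bun and ramekin measured unmoved.

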